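# Set the tube voltage and hold the spring shutter open at the rider

## Robot

A 6-joint arm with a two-finger parallel gripper is mounted at the origin on the work surface. World frame = base frame: x ahead of the robot, y to its left, z up, the work surface at z = 0. Lengths are in m, angles in rad, forces in N, time in s.
With the tool pointing down it reaches from about 0.35 to 0.975 m from the base axis. Payload 7.1 kg.
Tool frame: the origin (TCP) lies at the very end of the fingers, on their centre line; the grasp point (between the pads) lies ctrl.pinch_z behind it (ctrl.pinch_z is the distance from the TCP to the grasp point, in m); x points along the fingers, y is the direction in which the jaws open and shut, and the axes are right-handed (so a half turn about x gives the same grasp; the last joint's range is limited). The gripper opens to 88 mm and grips with 3 to 60 N. Pads are 20 mm wide; open, the fingers measure 115 mm over their backs; the gripper's body (75 mm by 178 mm) begins 61 mm behind the grasp point.
Start: joints at [1.109, 0.423, 1.63, -0, 1.089, -0.019], TCP at [0.268, 0.565, 0.223] pointing down, gripper open.
Joint ranges: [-3, 3], [-0.9, 2.11], [0.09, 2.58], [-1.31, 4.45], [0.11, 2.69], [-2.54, 2.54]. Speed limits (rad/s): [2.39, 2.39, 3.01, 3.14, 3.14, 3.14].

## Interface

Orientations are given as a unit quaternion [x, y, z, w].
In Python, from plant import ctrl gives the robot as it stands.
- The arm moves only by the tool apply_moves, never from a script. Its argument "deltas" is one flat list of numbers, 6 for each row, row after row: the shift along the world's x, y, z each as a share of 0.5 m, from -1 to 1, then the turn, a rotation vector about the world's x, y, z each as a share of pi/4 rad, from -1 to 1. A call has 1 to 5 rows; each row is the pose to reach, as a shift and turn from the pose commanded when the call began; what a row does not reach only later rows make up. A row lasts 1/12 s, in which the tool goes at most 41.7 mm and 7.16 degrees, less where a joint would pass 70% of its speed; a pose out of reach is approached as far as the arm can. A call with a number of a shift or a turn outside -1 to 1 is refused whole. A call with a gripper value outside its range is refused whole. "fingers" is the closure in counts, from 0 (fully open) to 255 (shut), set as the call begins (left out, the last holds). The fingers move at their own pace and stop on an object; "force" is the grip in N (left out, the last holds). Time passes only in rows, so rows that repeat a pose let the fingers close. It gives the time, the measured TCP pose, the force and the opening at its end, in the units of the state.
- ctrl.state(): the state, without advancing time (a new reading comes with each control period).
- ctrl.get_image(name): name is "scene" or "top" or "wrist"; returns a dict with "frame" (400x640x3 uint8, red, green, blue), "mtx" (3x3 intrinsics, pixels), "R" (3x3) and "t" (3): a world point X has camera coordinates R X + t; the wrist camera has in their place "hand_eye" (4x4, takes a point from camera to tool coordinates, whose origin is the TCP and whose axes are the tool frame's). Camera axes: x right, y down, z forward; pixel columns grow to the right and rows downward; lengths in m; the calibration is good to about 2 mm. A picture is of the moment at which its call begins: read the wrist's pose just before it. There is no depth.
- ctrl.close_job(): hands the job in, once; it reports no verdict.
The state is a dict: "time": time; "joint_pos": joint angles; "dq": joint speeds; "effort": joint torques, N m; "tcp_pos": TCP position; "tool_rot": TCP orientation; "force": force on the tool from outside, world axes, zero at the start; "moment": the same for the moment, N m; "grip_width": finger opening in m.
Only numpy, scipy, OpenCV 4.12 (cv2) and the standard library are available. Lean on these libraries where they do the work, as an engineer would, in place of code of your own. Each camera call takes 0.05 s, during which the arm holds its last target. There are 200 camera calls.

## Task

Get the X-ray bench ready for a reading: first turn the dial on the control box clockwise until the white line on its knob points at the one long mark of its scale, with the shutter still closed. Then take the upright grip of the spring-return shutter slide, pull it out until the steel pointer beside the grip points straight at the nose of the brass rider on the scale next to it, and keep it there: finish while still holding the grip in that place, because the spring shuts the slide when it is let go. Leave the dial on its mark, and leave the rider and the other things on the bench where they are.

Things in the scene. Friction and masses are not known exactly. Their poses are not given: they have to be found in the camera images.
- control_box: Light grey control box, fixed, 170 x 170 mm and 70 mm high, with the dial in the middle of its top. Stands left or right of the shutter unit. Origin: centre of its underside, z up; -x is its front (roughly towards the robot).
- dial (a joint): Angle of the knob (rad), 0 to 4.8, growing clockwise from above. The white line (19 x 4 mm) on its top points to the box's -x at 0 and to its +y at pi/2. The scale has short 7 mm marks every 0.3 rad; the one long mark (20 mm) is at 2.2 rad. It starts short of the mark and stays where it is left; 0.04 N m turns it.
- dial_grip (a point): On the dial's axis, 107 mm above the table, where to grip. The black knob has an upright bar 14 mm wide, 46 mm long, 32 mm high (top 7 mm above this point) along the white line: in the box's frame it points at the angle pi - (dial value) from x, counterclockwise. The bar stands on a disc of radius 24 mm, whose top is 23 mm below this point.
- shutter_unit: Shutter unit, fixed: dark bed 250 x 130 mm, 45 mm high, with a light grey detector head 90 x 130 mm on its far end, up to 110 mm high (113 mm at its round cap). Origin: at table height on the centre line, under the head's front face (head: x 0 to 90 mm; bed: x -160 to 90 mm). z up; the slide is pulled out along this body's -x, roughly towards the robot.
- shutter (a joint): How far the slide is pulled out along the unit's -x (m): 0 closed, stop at 0.088. A spring always pulls it shut, with about 3 N when closed and 60 N/m more as it is pulled out (7.5 N at 75 mm).
- pull_grip (a point): Middle of the slide's black upright grip tab, 83 mm above the table, 60 mm in front of the head when closed. The tab is 16 mm thick (unit's x), 44 mm wide (y), its top 95 mm above the table; it stands on a steel blade whose top is 53 mm above the table. Nothing stands within 50 mm before or behind it, so it can be pinched front to back from above.
- pointer_tip (a point): End of the thin steel pointer that sticks out of the tab's foot to the unit's +y side; at the same x of the unit as pull_grip, 35 mm to its +y, 56.5 mm above the table. Moves with the slide.
- rider_mark (a point): Tip of the brass rider (9 x 22 x 12 mm block with a nose and a round screw), clamped on the scale along the slide's +y side: where pointer_tip must come. Same y and height as the pointer, 35 to 70 mm further out along the unit's -x than the pointer of the closed slide.
- sample_cup_a: White sample cup, closed, 42 mm across, 28 mm high, loose; bystander. Origin under its centre.
- sample_cup_b: Another such white sample cup; bystander. Origin under its centre.
- amber_bottle: Amber bottle 56 mm across, 120 mm high, loose; bystander. Origin under its centre.
- pellet_die: Stepped steel pellet die 60 mm across, 70 mm high, loose; bystander. Origin under its centre.
- standards_tray: Grey open tray 110 x 140 x 22 mm with metal discs in it, loose; bystander. Origin under its centre.
- spatula: Spatula 190 mm long, lying flat, loose; bystander.
- mouse: Black computer mouse 100 x 60 x 32 mm, loose; bystander. Origin under its centre.
Mind the look-alikes: they are no part of the job. What is shaped like the control_box but purple or turquoise is not meant.

How it is judged:
By the outcome, as a careful person would: the job done as asked, in the order asked, and still so for the second after the job is handed in, while the arm keeps its last pose, push and grip.
It also fails if it takes over 48 s, if anything falls off the work surface, if the arm or the gripper's body presses on something with over 40 N, if the wrist force passes 120 N, or if a joint passes its speed limit or range.

## Working session

There is one attempt and no reset: what is moved stays moved. The work goes in short steps, Python scripts to look and compute and a tool call to move; the robot and the scene stay as the last step left them, time stands still between calls to the robot, and variables do not carry over. Pictures are saved under pics/ and viewed, about 8 in all and at most 12, crops included, and the job is handed in when it is done.

Besides the shell and the picture viewer there is one more tool, called after ">>>" in YAML: its name, and indented under it one key for each argument. apply_moves: Moves the arm, as the interface text tells. Shift numbers are shares of 0.5 m and turn numbers shares of pi/4 rad, none past 1 either way. Its arguments: {"type":"object","properties":{"deltas":{"type":"array"},"fingers":{"type":"number"},"force":{"type":"number"}},"required":["deltas"]}

```bash
mkdir -p pics; cat > h.py <<'E'
import numpy as np, cv2
from plant import ctrl
from scipy.spatial.transform import Rotation as Ro
def grab(name,fn=None):
    s=ctrl.state(); d=ctrl.get_image(name)
    K=np.array(d["mtx"])
    if name=="wrist":
        H=np.array(d["hand_eye"]); Rt=Ro.from_quat(s["tool_rot"]).as_matrix()
        Rcw=Rt@H[:3,:3]; c=Rt@H[:3,3]+np.array(s["tcp_pos"])
        R=Rcw.T; t=-R@c
    else: R=np.array(d["R"]); t=np.array(d["t"])
    if fn:
        cv2.imwrite("pics/"+fn+".png",cv2.cvtColor(d["frame"],cv2.COLOR_RGB2BGR)); np.savez("pics/"+fn+".npz",K=K,R=R,t=t,f=d["frame"])
    return d["frame"],K,R,t
def load(fn):
    d=np.load("pics/"+fn+".npz"); return d["f"],d["K"],d["R"],d["t"]
def ray(cam,uv,z):
    f,K,R,t=cam; c=-R.T@t; d=R.T@np.linalg.solve(K,[uv[0],uv[1],1]); return c+d*(z-c[2])/d[2]
def proj(cam,X):
    f,K,R,t=cam; p=K@(R@np.array(X)+t); return p[:2]/p[2]
E
python3 - <<'E'
from h import *
for n in("top","scene"):
    c=grab(n,n); print(n,-c[2].T@c[3])
s=ctrl.state(); print(s, ctrl.pinch_z)
E
```

```text
top [ 3.82514511e-01 -7.63539408e-04  1.21097269e+00]
scene [1.19237021 0.70480831 0.78364296]
{'time': 0.1, 'joint_pos': array([ 1.10899189e+00,  4.23750681e-01,  1.63059734e+00, -3.48103876e-05,
        1.08862260e+00, -1.90137577e-02]), 'dq': array([-0.00146736, -0.00124116, -0.00147569, -0.0008689 ,  0.00090437,
       -0.00266132]), 'effort': array([ 2.40292766e-04, -5.45616961e+01, -2.74327111e+01,  6.45910366e-02,
        1.88912993e-02, -4.69484019e-05]), 'tcp_pos': array([0.26755831, 0.5642778 , 0.2219944 ]), 'tool_rot': array([ 0.15479299,  0.68995422, -0.15574453,  0.68974339]), 'force': array([-0.20036596, -0.05691402, -0.07130594]), 'moment': array([-0.00111265, -0.06034266,  0.02707306]), 'grip_width': 0.08797832354895663} 0.0187
```

View pics/top.png

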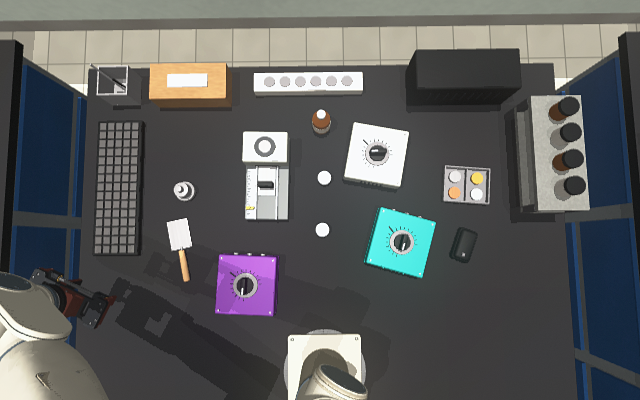

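View pics/scene.png

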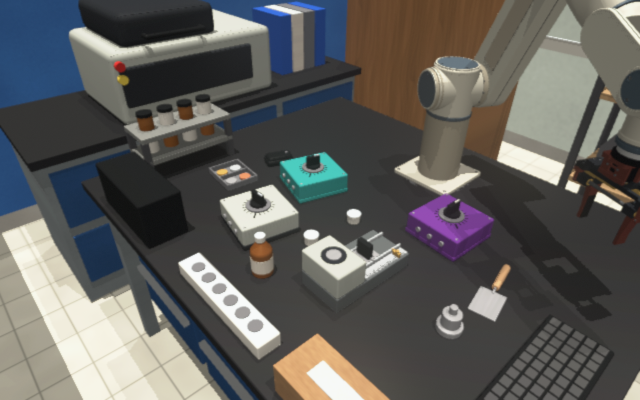

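The top view shows the white box at (377,155), the shutter unit at (266,175) with its brass rider near (249,208), and the bottle and cups between them. Next I'll zoom in and fit the outlines.

```bash
python3 - <<'E'
from h import *
c=load("top"); f=c[0]
hsv=cv2.cvtColor(f,cv2.COLOR_RGB2HSV)
m=((hsv[...,1]<40)&(hsv[...,2]>150)).astype(np.uint8)*255
for nm,(x0,y0,x1,y1),z in(("box",(338,115,415,195),.07),("head",(235,125,295,172),.11)):
    mm=np.zeros_like(m); mm[y0:y1,x0:x1]=m[y0:y1,x0:x1]
    cs,_=cv2.findContours(mm,cv2.RETR_EXTERNAL,cv2.CHAIN_APPROX_NONE); k=max(cs,key=cv2.contourArea)
    W=np.array([ray(c,p[0],z)[:2] for p in k],np.float32)
    r=cv2.minAreaRect(W); print(nm,r)
a=cv2.resize(f[115:200,340:415],None,fx=5,fy=5,interpolation=cv2.INTER_CUBIC)
b=cv2.resize(f[125:225,235:300],None,fx=4.25,fy=4.25,interpolation=cv2.INTER_CUBIC)
print(a.shape,b.shape)
o=np.hstack([a,b[:425]]); cv2.imwrite("pics/crop1.png",o[...,::-1])
E
```

```text
box ((0.641856849193573, -0.16191110014915466), (0.16800111532211304, 0.169368714094162), 79.04922485351562)
head ((0.6582041382789612, 0.1636800467967987), (0.12722891569137573, 0.08839534223079681), 87.75574493408203)
(425, 375, 3) (425, 276, 3)
```

View pics/crop1.png

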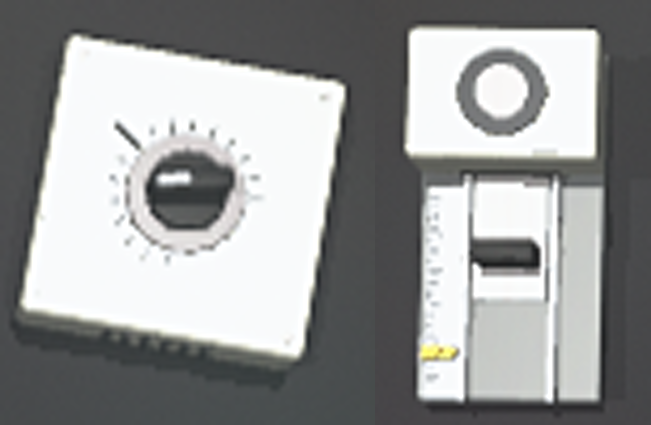

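```bash
python3 - <<'E'
from h import *
s=ctrl.state(); R=Ro.from_quat(s["tool_rot"]).as_matrix(); print(R.round(3))
d=ctrl.get_image("wrist"); print(np.array(d["hand_eye"]).round(3),d["mtx"])
E
```

```text
[[-0.001  0.428  0.904]
 [-0.001  0.904 -0.428]
 [-1.    -0.001  0.   ]]
[[ 0.    -0.305  0.952 -0.162]
 [ 1.    -0.001 -0.    -0.002]
 [ 0.001  0.952  0.305 -0.084]
 [ 0.     0.     0.     1.   ]] [[314.24198359   0.         320.33266598]
 [  0.         314.24198359 198.03267828]
 [  0.           0.           1.        ]]
```

>>> apply_moves:
  deltas: [0.037, -0.073, 0.003, 0, 0, -0.078, 0.075, -0.145, 0.006, 0, 0, -0.156, 0.112, -0.218, 0.008, 0, 0, -0.233, 0.15, -0.29, 0.011, 0, 0, -0.311, 0.187, -0.363, 0.014, 0, 0, -0.389]
  fingers: 0
  force: 20

```text
time: 0.57
tcp_pos: [0.3616, 0.3815, 0.2295]
tool_rot: [0.259, 0.658, -0.259, 0.658]
force: [0.3, -0.8, 0.4]
grip_width: 0.0879
```

>>> apply_moves:
  deltas: [0.037, -0.073, 0.003, 0, 0, -0.078, 0.075, -0.145, 0.006, 0, 0, -0.156, 0.112, -0.218, 0.008, 0, 0, -0.233, 0.15, -0.29, 0.011, 0, 0, -0.311, 0.187, -0.363, 0.014, 0, 0, -0.389]

```text
time: 0.98
tcp_pos: [0.4552, 0.1998, 0.2368]
tool_rot: [0.356, 0.611, -0.356, 0.611]
force: [0.1, 0.4, 0.2]
grip_width: 0.0877
```

>>> apply_moves:
  deltas: [0.037, -0.073, 0.003, 0, 0, -0.078, 0.075, -0.145, 0.006, 0, 0, -0.156, 0.112, -0.218, 0.008, 0, 0, -0.233, 0.15, -0.29, 0.011, 0, 0, -0.311, 0.187, -0.363, 0.014, 0, 0, -0.389]

```text
time: 1.4
tcp_pos: [0.5487, 0.0182, 0.2437]
tool_rot: [0.445, 0.549, -0.445, 0.549]
force: [1.1, 0.2, 0.4]
grip_width: 0.0878
```

>>> apply_moves:
  deltas: [0.037, -0.073, 0.003, 0, 0, -0.078, 0.075, -0.145, 0.006, 0, 0, -0.156, 0.112, -0.218, 0.008, 0, 0, -0.233, 0.15, -0.29, 0.011, 0, 0, -0.311, 0.187, -0.363, 0.014, 0, 0, -0.389]

```text
time: 1.82
tcp_pos: [0.6421, -0.1632, 0.2504]
tool_rot: [-0.524, -0.475, 0.524, -0.475]
force: [1.1, 0.8, -0.1]
grip_width: 0.0878
```

```bash
python3 - <<'E'
from h import *
c=grab("wrist","w1"); R=Ro.from_quat(ctrl.state()["tool_rot"]).as_matrix()
print(np.degrees(np.arctan2(R[1,1],R[0,1])), proj(c,[.642,-.162,.114]),proj(c,[.642,-.162,.07]))
# rectified top-down view at z=0.07 (rays onto the scale plane), 1 px = 0.4 mm, up=+x left=+y
P=[[.642+.1,-.162+.1,.07],[.642+.1,-.162-.1,.07],[.642-.1,-.162-.1,.07],[.642-.1,-.162+.1,.07]]
src=np.float32([proj(c,p) for p in P]); dst=np.float32([[0,0],[500,0],[500,500],[0,500]])
w=cv2.warpPerspective(c[0],cv2.getPerspectiveTransform(src,dst),(500,500),flags=cv2.INTER_CUBIC)
cv2.imwrite("pics/w1r.png",w[...,::-1])
E
```

```text
-5.956485071126051 [320.71060558 184.48926935] [320.70964643 174.06110572]
```

View pics/w1r.png

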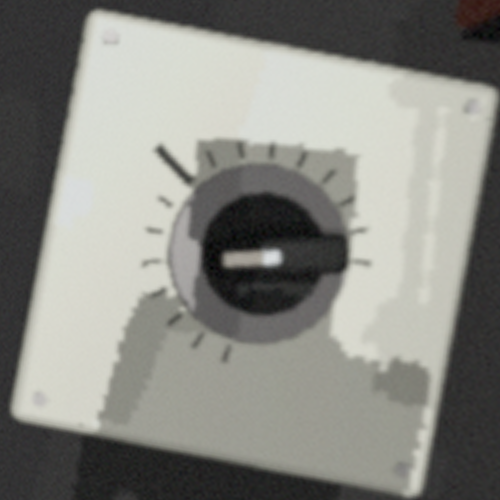

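The rectified wrist view shows the box screws centred at (256,253). The long mark runs from (158,147) to (192,183), and the white line from (222,261) to (282,256). I'll refine the line angle.

```bash
python3 - <<'E'
from h import *
c=load("w1"); f=c[0]; g=cv2.cvtColor(f,cv2.COLOR_RGB2GRAY)
# white line on the knob: bright blob in knob black zone
u0,v0=proj(c,[.6406,-.1644,.114]); print(u0,v0)
m=np.zeros_like(g); cv2.circle(m,(int(u0),int(v0)),26,255,-1)
b=((g>110)&(m>0)).astype(np.uint8)
n,l,st,ce=cv2.connectedComponentsWithStats(b); print(st[1:],ce[1:])
for i in range(1,n):
    if st[i,4]<15: continue
    ys,xs=np.where(l==i); W=np.array([ray(c,(x,y),.114)[:2] for x,y in zip(xs,ys)])
    d=W-W.mean(0); e,V=np.linalg.eigh(d.T@d); v=V[:,1]; p=d@v
    print(i,W.mean(0).round(4),np.degrees(np.arctan2(v[1],v[0]))%180,np.ptp(p))
# long mark
u,v=proj(c,[.642+.031,-.162+.030,.07])
P=[ray(c,(x,y),.07)[:2] for x in range(int(u)-25,int(u)+26) for y in range(int(v)-25,int(v)+26) if g[y,x]<90]
P=np.array(P); r=np.linalg.norm(P-[.6406,-.1644],axis=1); a=np.degrees(np.arctan2(P[:,1]+.1644,P[:,0]-.6406))
k=(r>.036)&(r<.062)&(abs(a-43)<8); print("mark",k.sum(),np.median(a[k]),r[k].min(),r[k].max())
E
```

```text
319.53463096939197 186.96396229595672
[[315 166   8  20 101]
 [295 195  48  18 206]] [[318.         175.91089109]
 [316.50485437 206.34466019]]
1 [ 0.6402 -0.1532] 93.10805998813906 0.019508292435113185
2 [ 0.6356 -0.1842] 168.55661952759922 0.04682307597424602
mark 22 42.80924276783657 0.03961020671607457 0.056242597296007
```

>>> apply_moves:
  deltas: [-0.003, -0.0024, -0.08, 0, 0, 0.1, -0.003, -0.0024, -0.16, 0, 0, 0.202, -0.003, -0.0024, -0.22, 0, 0, 0.202, -0.003, -0.0024, -0.28, 0, 0, 0.202, -0.003, -0.0024, -0.322, 0, 0, 0.202]

```text
time: 2.28
tcp_pos: [0.6385, -0.1621, 0.0863]
tool_rot: [0.483, 0.517, -0.484, 0.515]
force: [-0.8, -0.8, -0.2]
grip_width: 0.0878
```

>>> apply_moves:
  deltas: [0, 0, 0, 0, 0, 0, 0, 0, 0, 0, 0, 0, 0, 0, 0, 0, 0, 0, 0, 0, 0, 0, 0, 0, 0, 0, 0, 0, 0, 0]
  fingers: 255
  force: 15

```text
time: 2.7
tcp_pos: [0.6415, -0.1628, 0.0917]
tool_rot: [0.484, 0.515, -0.483, 0.517]
force: [-0.8, -0.1, -0.0]
grip_width: 0.0581
```

>>> apply_moves:
  deltas: [0, 0, 0, 0, 0, 0, 0, 0, 0, 0, 0, 0, 0, 0, 0, 0, 0, 0, 0, 0, 0, 0, 0, 0, 0, 0, 0, 0, 0, 0]

```text
time: 3.12
tcp_pos: [0.6403, -0.1625, 0.0898]
tool_rot: [0.484, 0.516, -0.484, 0.516]
force: [0.4, -0.3, 0.6]
grip_width: 0.0246
```

>>> apply_moves:
  deltas: [0, -0.0036, 0, 0, 0, 0, 0, -0.0036, 0, 0, 0, 0, 0, -0.0036, 0, 0, 0, 0, 0, -0.0036, 0, 0, 0, 0, 0, -0.0036, 0, 0, 0, 0]

```text
time: 3.53
tcp_pos: [0.6415, -0.1644, 0.0898]
tool_rot: [0.484, 0.515, -0.483, 0.517]
force: [5.4, 0.1, -2.5]
grip_width: 0.0138
```

```bash
python3 - <<'E'
from h import *
s=ctrl.state();R=Ro.from_quat(s["tool_rot"]).as_matrix()
print(s["tcp_pos"],s["grip_width"],s["force"],s["moment"],np.degrees(np.arctan2(R[1,1],R[0,1])),s["joint_pos"])
E
```

```text
[ 0.64154636 -0.1643551   0.08979586] 0.013771398224968045 [ 5.42823375  0.11260927 -2.49845695] [ 0.07857269 -0.77343588  0.00095561] 3.6982913956227517 [-2.68948206e-01  6.35360968e-01  1.61852560e+00  5.15178520e-04
  8.85154923e-01 -3.33820672e-01]
```

>>> apply_moves:
  deltas: [0, 0, 0, 0, 0, -0.12, 0, 0, 0, 0, 0, -0.24, 0, 0, 0, 0, 0, -0.36, 0, 0, 0, 0, 0, -0.48, 0, 0, 0, 0, 0, -0.6]

```text
time: 3.95
tcp_pos: [0.6409, -0.1642, 0.0898]
tool_rot: [0.592, 0.387, -0.591, 0.388]
force: [2.1, 2.0, -0.9]
grip_width: 0.0138
```

>>> apply_moves:
  deltas: [0, 0, 0, 0, 0, -0.12, 0, 0, 0, 0, 0, -0.24, 0, 0, 0, 0, 0, -0.36, 0, 0, 0, 0, 0, -0.48, 0, 0, 0, 0, 0, -0.527]

```text
time: 4.37
tcp_pos: [0.6405, -0.1639, 0.0898]
tool_rot: [0.659, 0.258, -0.658, 0.257]
force: [0.4, 2.3, 0.6]
grip_width: 0.0143
```

>>> apply_moves:
  deltas: [0, 0, 0, 0, 0, 0, 0, 0, 0, 0, 0, 0, 0, 0, 0, 0, 0, 0]

```text
time: 4.62
tcp_pos: [0.6405, -0.164, 0.0898]
tool_rot: [0.658, 0.26, -0.658, 0.259]
force: [2.5, 3.7, 0.6]
grip_width: 0.0138
```

```bash
python3 - <<'E'
from h import *
s=ctrl.state();R=Ro.from_quat(s["tool_rot"]).as_matrix()
print(s["tcp_pos"],s["grip_width"],s["force"],s["moment"],np.degrees(np.arctan2(R[1,1],R[0,1])))
E
```

```text
[ 0.64049911 -0.16396876  0.08977752] 0.013829879748403036 [2.54088735 3.71220018 0.58320676] [ 0.58244113 -0.26096241 -0.07526074] -46.94844407862142
```

Release, rise, and look from above.

>>> apply_moves:
  deltas: [0, 0, 0, 0, 0, 0, 0, 0, 0, 0, 0, 0, 0, 0, 0, 0, 0, 0, 0, 0, 0, 0, 0, 0, 0, 0, 0, 0, 0, 0]
  fingers: 0

```text
time: 5.03
tcp_pos: [0.6401, -0.1645, 0.0896]
tool_rot: [-0.658, -0.259, 0.658, -0.259]
force: [-0.7, -1.0, 0.4]
grip_width: 0.0434
```

>>> apply_moves:
  deltas: [0, 0, 0.05, 0, 0, 0, 0, 0, 0.12, 0, 0, 0, 0, 0, 0.2, 0, 0, 0, 0, 0, 0.28, 0, 0, 0, 0, 0, 0.32, 0, 0, 0]

```text
time: 5.45
tcp_pos: [0.642, -0.1649, 0.2551]
tool_rot: [0.66, 0.258, -0.656, 0.26]
force: [1.3, 0.1, 1.3]
grip_width: 0.0773
```

>>> apply_moves:
  deltas: [0, 0, 0, 0, 0, 0, 0, 0, 0, 0, 0, 0]

```text
time: 5.62
tcp_pos: [0.6407, -0.1645, 0.2511]
tool_rot: [0.659, 0.258, -0.657, 0.26]
force: [0.9, 0.5, -0.7]
grip_width: 0.0872
```

```bash
python3 - <<'E'
from h import *
c=grab("wrist","w2")
cx,cy=.6406,-.1644
P=[[cx+.07,cy+.07,.07],[cx+.07,cy-.07,.07],[cx-.07,cy-.07,.07],[cx-.07,cy+.07,.07]]
src=np.float32([proj(c,p) for p in P]); dst=np.float32([[0,0],[490,0],[490,490],[0,490]])
w=cv2.warpPerspective(c[0],cv2.getPerspectiveTransform(src,dst),(490,490),flags=cv2.INTER_CUBIC)
cv2.imwrite("pics/w2r.png",w[...,::-1])
f=c[0]; g=cv2.cvtColor(f,cv2.COLOR_RGB2GRAY)
u0,v0=proj(c,[cx,cy,.114])
m=np.zeros_like(g); cv2.circle(m,(int(u0),int(v0)),26,255,-1)
n,l,st,ce=cv2.connectedComponentsWithStats(((g>110)&(m>0)).astype(np.uint8))
for i in range(1,n):
    if st[i,4]<15: continue
    ys,xs=np.where(l==i); W=np.array([ray(c,(x,y),.114)[:2] for x,y in zip(xs,ys)])
    d=W-W.mean(0); e,V=np.linalg.eigh(d.T@d); v=V[:,1]
    print(i,st[i],W.mean(0).round(4),np.degrees(np.arctan2(v[1],v[0]))%180,np.ptp(d@v))
ys,xs=np.where(g<90)
P=np.array([ray(c,(x,y),.07)[:2] for x,y in zip(xs,ys) if abs(x-u0)<120 and abs(y-v0)<120])
r=np.linalg.norm(P-[cx,cy],axis=1); a=np.degrees(np.arctan2(P[:,1]-cy,P[:,0]-cx))
k=(r>.042)&(r<.062)&(abs(a-43)<8); print("mark",k.sum(),np.median(a[k]),r[k].min(),r[k].max()); 
d=P[k]-P[k].mean(0); e,V=np.linalg.eigh(d.T@d); print(np.degrees(np.arctan2(V[1,1],V[0,1]))%180)
E
```

```text
1 [317 163   6  21 122] [ 0.6501 -0.156 ] 42.73955860924747 0.019952970894584404
2 [293 169  48  43 439] [ 0.6257 -0.168 ] 103.50260011305569 0.05138551168262542
4 [341 172   4  14  26] [ 0.6616 -0.1766] 53.923637751921966 0.013483188416707073
mark 15 43.13055660006744 0.04234197136483254 0.056033127449963686
43.8598041837339
```

View pics/w2r.png

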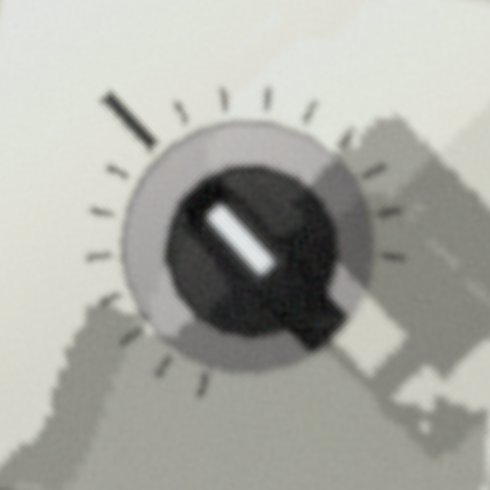

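The white line is at 42.7° and the long mark at 43.0°, so the dial is set. Now to the shutter.

>>> apply_moves:
  deltas: [-0.022, 0.066, 0, 0, 0, 0.099, -0.044, 0.132, 0, 0, 0, 0.198, -0.066, 0.2, 0, 0, 0, 0.298, -0.088, 0.266, 0, 0, 0, 0.397, -0.11, 0.3325, 0, 0, 0, 0.496]
  fingers: 110

```text
time: 6.08
tcp_pos: [0.5831, 0.0032, 0.2471]
tool_rot: [-0.593, -0.383, 0.596, -0.382]
force: [1.0, 1.1, -0.1]
grip_width: 0.058
```

>>> apply_moves:
  deltas: [-0.022, 0.066, 0, 0, 0, 0.099, -0.044, 0.132, 0, 0, 0, 0.198, -0.066, 0.2, 0, 0, 0, 0.298, -0.088, 0.266, 0, 0, 0, 0.397, -0.11, 0.3325, 0, 0, 0, 0.496]

```text
time: 6.5
tcp_pos: [0.5282, 0.1692, 0.2473]
tool_rot: [-0.508, -0.491, 0.511, -0.49]
force: [1.2, 0.5, 0.1]
grip_width: 0.05
```

>>> apply_moves:
  deltas: [0, 0, 0, 0, 0, 0, 0, 0, 0, 0, 0, 0, 0, 0, 0, 0, 0, 0]

```text
time: 6.75
tcp_pos: [0.5296, 0.1678, 0.2482]
tool_rot: [-0.509, -0.49, 0.511, -0.489]
force: [-0.4, 0.3, -0.3]
grip_width: 0.05
```

```bash
python3 - <<'E'
from h import *
c=grab("wrist","w3"); s=ctrl.state();R=Ro.from_quat(s["tool_rot"]).as_matrix()
print(s["tcp_pos"],s["grip_width"],np.degrees(np.arctan2(R[1,1],R[0,1])))
cx,cy,z=.54,.175,.0565
P=[[cx+.08,cy+.08,z],[cx+.08,cy-.08,z],[cx-.08,cy-.08,z],[cx-.08,cy+.08,z]]
src=np.float32([proj(c,p) for p in P]); dst=np.float32([[0,0],[560,0],[560,560],[0,560]])
w=cv2.warpPerspective(c[0],cv2.getPerspectiveTransform(src,dst),(560,560),flags=cv2.INTER_CUBIC)
cv2.imwrite("pics/w3r.png",w[...,::-1])
E
```

```text
[0.52994255 0.16729201 0.24844852] 0.050034756052730785 -2.4448104236056167
```

View pics/w3r.png

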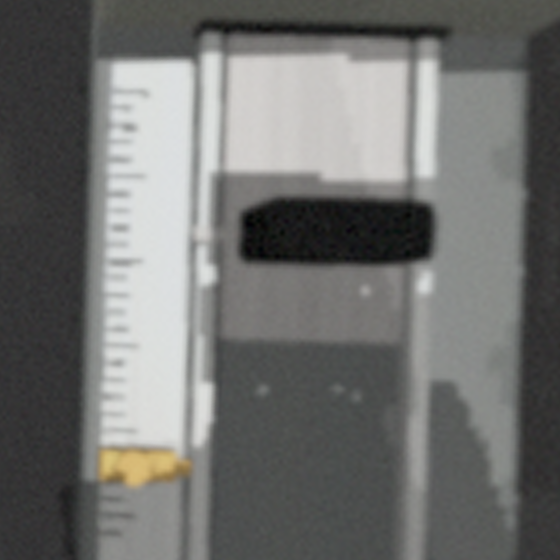

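Rectified view: the pointer tip is near (195,238), the rider nose near (190,466) and the black tab at (240–435, 200–262). That means about 65 mm of travel. I'll lower and pinch the tab.

>>> apply_moves:
  deltas: [0.03, 0, -0.04, 0, 0, 0, 0.044, 0, -0.1, 0, 0, 0, 0.044, 0, -0.18, 0, 0, 0, 0.044, 0, -0.25, 0, 0, 0, 0.044, 0, -0.3, 0, 0, 0]

```text
time: 7.22
tcp_pos: [0.5512, 0.166, 0.0963]
tool_rot: [-0.51, -0.489, 0.512, -0.488]
force: [-0.3, 0.1, -0.0]
grip_width: 0.05
```

>>> apply_moves:
  deltas: [0, 0, -0.04, 0, 0, 0, 0, 0, -0.068, 0, 0, 0, 0, 0, -0.068, 0, 0, 0, 0, 0, -0.068, 0, 0, 0]

```text
time: 7.55
tcp_pos: [0.552, 0.1668, 0.0648]
tool_rot: [-0.51, -0.489, 0.512, -0.489]
force: [0.3, -0.0, 0.4]
grip_width: 0.0499
```

>>> apply_moves:
  deltas: [0, 0, 0, 0, 0, 0, 0, 0, 0, 0, 0, 0, 0, 0, 0, 0, 0, 0, 0, 0, 0, 0, 0, 0, 0, 0, 0, 0, 0, 0]
  fingers: 255
  force: 30

```text
time: 7.97
tcp_pos: [0.5526, 0.1684, 0.0664]
tool_rot: [0.511, 0.489, -0.51, 0.49]
force: [-0.9, -0.2, 0.5]
grip_width: 0.0197
```

>>> apply_moves:
  deltas: [0, 0, 0, 0, 0, 0, 0, 0, 0, 0, 0, 0, 0, 0, 0, 0, 0, 0, 0, 0, 0, 0, 0, 0]

```text
time: 8.3
tcp_pos: [0.5532, 0.1683, 0.0663]
tool_rot: [0.511, 0.489, -0.51, 0.49]
force: [3.8, -1.7, 4.3]
grip_width: 0.0158
```

```bash
python3 - <<'E'
from h import *
c=grab("wrist","w4"); s=ctrl.state()
print(s["tcp_pos"],s["grip_width"],s["force"])
for p in([.552,.2,.0565],[.487,.203,.0565]): print(proj(c,p))
f=c[0]; u,v=proj(c,[.52,.2,.0565]); u,v=int(u),int(v)
h=cv2.cvtColor(f,cv2.COLOR_RGB2HSV); m=(abs(h[...,0].astype(int)-22)<8)&(h[...,1]>90)&(h[...,2]>100)
ys,xs=np.where(m); print(len(xs),xs.min(),xs.max(),ys.min(),ys.max())
cv2.imwrite("pics/w4.png",cv2.resize(f[max(v-90,0):v+90,max(u-130,0):u+130],None,fx=3,fy=3,interpolation=cv2.INTER_CUBIC)[...,::-1]); print(u,v)
E
```

```text
[0.55321807 0.16836371 0.06627882] 0.01573661279736435 [ 3.77402464 -1.19263427  4.47643849]
[316.8072209  191.82642904]
[202.4552858 191.4103667]
1031 187 464 149 391
260 194
```

View pics/w4.png

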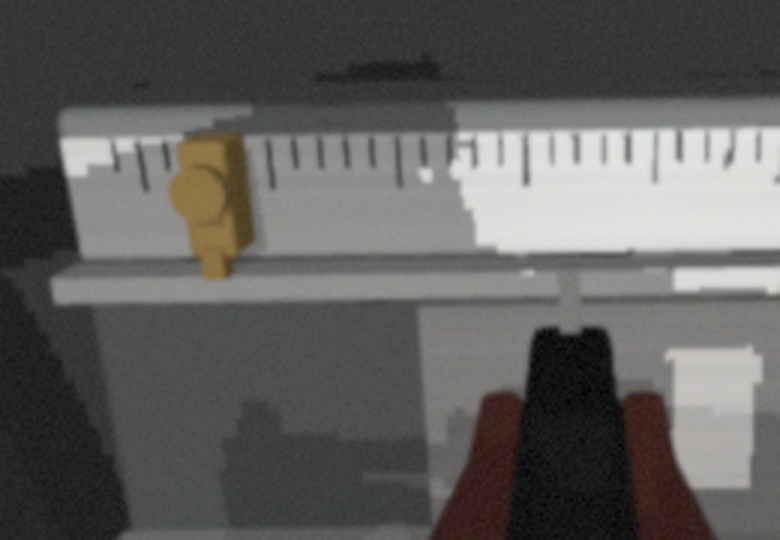

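The tab is gripped. In the crop, the pointer tip is at about (568,272) and the rider nose at about (216,278), so roughly 65–66.5 mm apart. I'll pull 64 mm and re-check.

>>> apply_moves:
  deltas: [-0.013, 0.0005, 0, 0, 0, 0, -0.026, 0.001, 0, 0, 0, 0, -0.039, 0.0015, 0, 0, 0, 0, -0.052, 0.002, 0, 0, 0, 0, -0.064, 0.0026, 0, 0, 0, 0]
  force: 40

```text
time: 8.77
tcp_pos: [0.5212, 0.1692, 0.0663]
tool_rot: [0.511, 0.489, -0.509, 0.49]
force: [5.0, -5.5, 4.0]
grip_width: 0.0154
```

>>> apply_moves:
  deltas: [-0.013, 0.0005, 0, 0, 0, 0, -0.026, 0.001, 0, 0, 0, 0, -0.039, 0.0015, 0, 0, 0, 0, -0.052, 0.002, 0, 0, 0, 0, -0.064, 0.0025, 0, 0, 0, 0]

```text
time: 9.18
tcp_pos: [0.4896, 0.1701, 0.0663]
tool_rot: [0.511, 0.489, -0.509, 0.491]
force: [6.6, -9.7, 4.4]
grip_width: 0.0154
```

>>> apply_moves:
  deltas: [0, 0, 0, 0, 0, 0, 0, 0, 0, 0, 0, 0, 0, 0, 0, 0, 0, 0, 0, 0, 0, 0, 0, 0]

```text
time: 9.52
tcp_pos: [0.4897, 0.1701, 0.0662]
tool_rot: [0.511, 0.489, -0.51, 0.491]
force: [5.6, -9.1, 5.1]
grip_width: 0.0156
```

```bash
python3 - <<'E'
from h import *
c=grab("wrist","w5"); s=ctrl.state(); p=s["tcp_pos"]
print(p,s["grip_width"],s["force"])
f=c[0]; u,v=proj(c,[p[0],.204,.0565]); print(u,v); u,v=int(u),int(v)
print(proj(c,[p[0]-.01,.204,.0565])-proj(c,[p[0],.204,.0565]), proj(c,[p[0]+.0392*.01,.214,.0565])-proj(c,[p[0],.204,.0565]))
cv2.imwrite("pics/w5.png",cv2.resize(f[v-45:v+35,u-50:u+50],None,fx=7,fy=7,interpolation=cv2.INTER_CUBIC)[...,::-1])
E
```

```text
[0.48971045 0.17007561 0.06625895] 0.016122492325834376 [ 6.85941101 -8.49842569  5.32423161]
318.82524381876874 187.93312495893898
[-17.6068382    0.71454264] [ -0.06844952 -17.2694341 ]
```

View pics/w5.png

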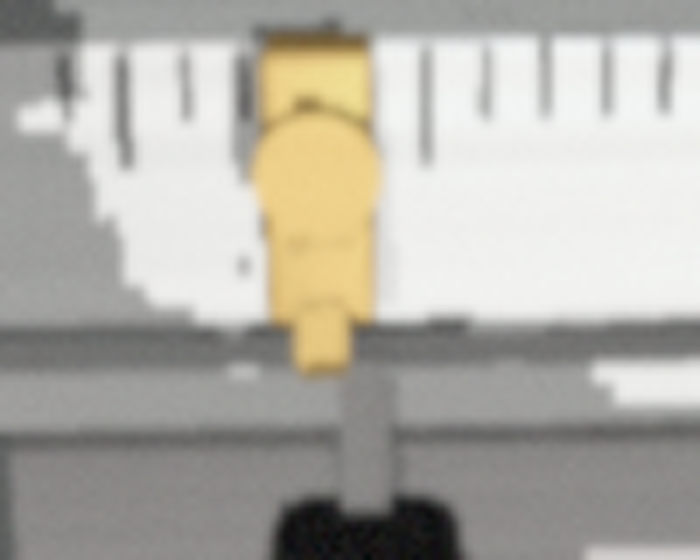

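The pointer is centred at about column 368 and the nose at about 324. At 12.3 px/mm, that leaves about 3.6 mm.

>>> apply_moves:
  deltas: [-0.0036, -0.0005, 0, 0, 0, 0, -0.0072, -0.001, 0, 0, 0, 0, -0.0072, -0.001, 0, 0, 0, 0, -0.0072, -0.001, 0, 0, 0, 0, -0.0072, -0.001, 0, 0, 0, 0]

```text
time: 9.98
tcp_pos: [0.4864, 0.1701, 0.0663]
tool_rot: [0.511, 0.489, -0.509, 0.491]
force: [6.7, -4.4, 3.5]
grip_width: 0.0159
```

```bash
python3 - <<'E'
from h import *
c=grab("wrist","w6"); s=ctrl.state(); p=s["tcp_pos"]
print(p,s["grip_width"],s["force"])
f=c[0]; u,v=proj(c,[p[0],.204,.0565]); u,v=int(u),int(v)
cv2.imwrite("pics/w6.png",cv2.resize(f[v-45:v+35,u-50:u+50],None,fx=7,fy=7,interpolation=cv2.INTER_CUBIC)[...,::-1])
E
```

```text
[0.48640575 0.17012113 0.06627376] 0.015604777063526459 [ 7.54329091 -4.56914936  3.683648  ]
```

View pics/w6.png

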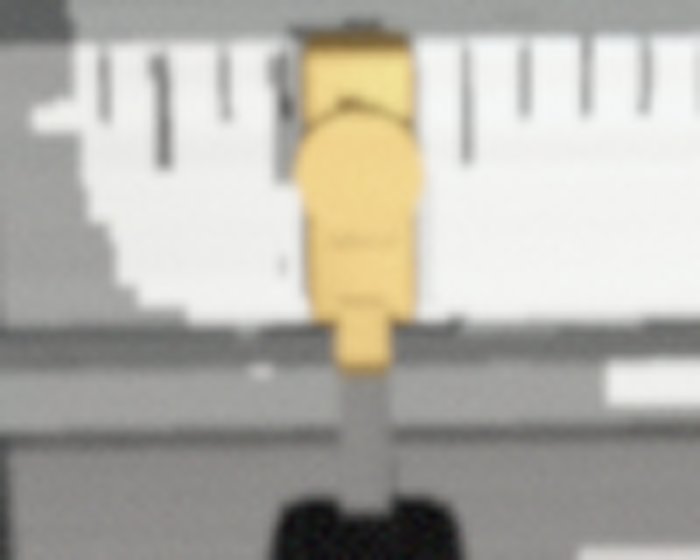

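The pointer is at 365 and the nose at 363, about 0.2 mm apart. I'll run a last hold and numeric check, then hand in.

>>> apply_moves:
  deltas: [0, 0, 0, 0, 0, 0, 0, 0, 0, 0, 0, 0, 0, 0, 0, 0, 0, 0, 0, 0, 0, 0, 0, 0, 0, 0, 0, 0, 0, 0]

```text
time: 10.45
tcp_pos: [0.4864, 0.1701, 0.0663]
tool_rot: [0.511, 0.489, -0.509, 0.491]
force: [5.6, -5.5, 3.5]
grip_width: 0.0164
```

```bash
python3 - <<'E'
from h import *
c=grab("top","top2"); s=ctrl.state(); print(s["tcp_pos"],s["grip_width"],s["force"])
a=load("top")[0]; b=c[0]
z=lambda f:cv2.resize(f[60:300,150:500],None,fx=1.1,fy=1.1)
cv2.imwrite("pics/cmp.png",np.hstack([z(a),z(b)])[...,::-1])
E
```

```text
[0.48642286 0.17011549 0.06628317] 0.016016889763394517 [ 6.63604148 -5.08191024  3.00163227]
```

View pics/cmp.png

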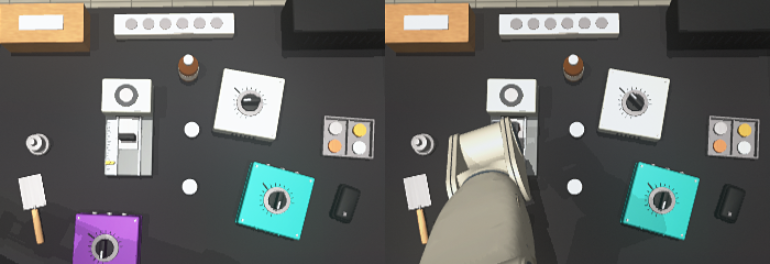

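Before and after match: the bystanders haven't moved, and the dial's white line points at the long mark.

```bash
python3 -c "
from plant import ctrl
print(ctrl.close_job())"
```

```text
the job is handed in; nothing more can be done
None
```

The job is handed in, with the dial on its mark and the gripper still holding the shutter grip at the rider. It took about 10.5 s of the 48 s; no verdict was reported.

- **Dial:** I turned it clockwise with the shutter still closed, then let go. From close above, the white line was at 42.7° and the long mark at 43.0–43.1°. One less certain fit, through the mark's own few pixels, gave 43.9°.
- **Shutter:** I pulled the slide out about 67 mm. In the last close view the pointer was about 0.2 mm from the centre of the rider's nose. The grip then held steady against the spring at a 40 N setting, with about 16 mm between the fingers.
- **Other things on the bench:** in the final top view, compared with the first, none of the bystanders in view had moved and the dial still pointed at its mark. The arm hid the rider there, but the close views showed it still on its scale.
- **Disagreement:** while pulling, the slide pushed sideways on the gripper with up to about 10 N, so my estimate of the unit's direction was slightly off. I eased the path and it fell to about 5 N.

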